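# Sweep the offcuts off the fixture plate into the scrap tray

## Robot

A 6-joint arm with a two-finger parallel gripper is mounted at the origin on the work surface. World frame = base frame: x ahead of the robot, y to its left, z up, the work surface at z = 0. Lengths are in mm, angles in rad, forces in N, time in s.
With the tool pointing down it reaches from about 350 to 975 mm from the base axis. Payload 7.1 kg.
Tool frame: the origin (TCP) lies between the finger pads; the fingertips stand 19 mm ahead of it and the grasp point (between the pads) is the TCP (ctrl.tcp_to_tips is the distance from the TCP to the fingertips, in mm); z points along the fingers, y is the line along which they close (so a half turn about z gives the same grasp; the last joint's range is limited). The gripper opens to 88 mm and grips with 3 to 60 N. Pads are 20 mm wide; open, the fingers measure 115 mm over their backs; the gripper's body (75 mm by 178 mm) begins 61 mm behind the grasp point.
Start: joints at [1.271, 0.423, 1.63, -0, 1.089, -0.019], TCP at [173.171, 600.514, 241.675] pointing down, gripper open.
Joint ranges: [-3, 3], [-0.9, 2.11], [0.09, 2.58], [-1.31, 4.45], [0.11, 2.69], [-2.54, 2.54]. Speed limits (rad/s): [2.39, 2.39, 3.01, 3.14, 3.14, 3.14].

## Interface

Orientations are given as a rotation vector (axis times angle).
In Python, from workcell import status, optics, ctrl gives the robot as it stands. The module is installed in compiled form; this text tells all that it offers.
- The arm moves only by the shell command python3 -m inch 'ROWS'. ROWS is JSON, a list that holds one entry, the list of rows, each a list of 7 numbers: the shift along the tool's x, y, z in mm, then the turn, a rotation vector about the tool's x, y, z in rad, then the opening in per cent of the stroke, from 0 (shut) to 100 (fully open). A call has 1 to 20 rows; each row is the pose to reach, as a shift and turn from the pose commanded when the call began, along the tool's axes at that moment; what a row does not reach only later rows make up. A row lasts 1/10 s, in which the tool goes at most 50 mm and 8.59 degrees, less where a joint would pass 70% of its speed; a pose out of reach is approached as far as the arm can. A call with a gripper value outside its range is refused whole. The fingers move at their own pace and stop on an object; the grip force is fixed at half the most. Time passes only in rows, so rows that repeat a pose let the fingers close. It gives the time, the measured TCP pose, the force, the opening and the grip force at its end, in the units of the state.
- status.get_obs(): the state, without advancing time (a new reading comes with each control period).
- optics.get_image(name): name is "scene" or "top" or "wrist"; returns a dict with "frame" (480x640x3 uint8, red, green, blue), "fx", "fy", "cx", "cy" (pixels), "rvec" (rotation vector, rad) and "tvec" (3), from world to camera coordinates, as OpenCV has them; the wrist camera has in their place "hand_eye" (4x4, takes a point from camera to tool coordinates, whose origin is the TCP and whose axes are the flange's). Camera axes: x right, y down, z forward; pixel columns grow to the right and rows downward; lengths in mm; the calibration is good to about 2 mm. A picture is of the moment at which its call begins: read the wrist's pose just before it. There is no depth.
- ctrl.close_job(): hands the job in; it is judged then, once.
The state is a dict: "t": time; "qpos": joint angles; "qvel": joint speeds; "joint_torque": joint torques, N m; "ee_pos": TCP position; "orientation": TCP orientation; "ft_force": force on the tool from outside, world axes, zero at the start; "moment": the same for the moment, N m; "width": finger opening in mm; "grasp_force": force on a finger pad.
Only numpy, scipy, OpenCV 4.12 (cv2) and the standard library are available. Lean on these libraries where they do the work, as an engineer would, in place of code of your own. Each camera call takes 0.05 s, during which the arm holds its last target. There are 200 camera calls.

## Task

Clear the three metal offcuts (flat bar, round brass slug and square tube) off the welding fixture plate: push them along the plate with the fingertips, over its edge and into the red scrap tray, without picking any of them up. Leave the T-joint coupon, the red magnetic square, the finished lugs in the blue tray and everything else on the bench where they are.

Things in the scene. Friction and masses are not known exactly. Their poses are not given: they have to be found in the camera images.
- plate: Welding fixture plate fixed to the bench: dark steel, 300 x 300 mm, flat top 40 mm above the bench (clamping holes show as dark spots but are plugged flush). Origin at bench level under its centre; x axis away from the robot, y to the left, turned by up to 10 degrees. Left and right edges at y = +150 and -150 mm; a tray stands against each.
- scrap_tray: Red open scrap tray, fixed, against either the left or the right edge of the plate, no gap. 260 mm long (x, parallel to the plate's x, centred within 10 mm), 110 mm wide (y), 34 mm high, 3 mm walls and floor; its rim is 6 mm below the plate top, so things pushed over the edge drop in. Origin at bench level under its centre, 205 mm from the plate's centre along the plate's y.
- parts_tray: Blue tray, the same size, fixed against the other of the two edges of the plate; holds two finished lugs. Not for scrap.
- bar_mid (a point): Middle of the flat-bar offcut: bright steel, 40 x 25 x 12 mm (x, y, z), about 95 g, lying flat on the plate at any yaw.
- bar_offcut: The flat-bar offcut itself; origin at the centre of its underside.
- round_mid (a point): Middle of the round-bar offcut: brass disc 32 mm across, 16 mm high, about 110 g, standing on its flat face on the plate.
- round_offcut: The round-bar offcut itself; origin at the centre of its underside.
- tube_mid (a point): Middle of the square-tube offcut: yellow-painted steel, 32 x 32 mm section, 32 mm long along its x, open at both ends, about 90 g, lying on the plate at any yaw.
- tube_offcut: The square-tube offcut itself; origin at the centre of its underside. At the start the three offcuts lie, in any order, at plate x = -95, -35 and +25 mm (each within 5 mm) and anywhere within 70 mm of the middle in plate y.
- tee_coupon: Welded T-joint coupon, grey steel, loose on the far part of the plate: base 40 x 90 x 6 mm with an upright web, 42 mm high overall. Origin under its centre. Leave alone.
- magnet_square: Red magnetic welding square (a right-angled triangle with an open middle) lying flat and loose on the far part of the plate: 95 mm along y, 50 mm along x, 18 mm high. Origin under its middle. Leave alone.
- tab1: Finished grey steel lug, round at one end with a dark hole mark, 60 x 35 x 8 mm, lying in the blue tray. Leave alone.
- tab2: Second finished lug, as tab1.
- wire_brush: Wire brush with a red handle, 285 mm long, 24 mm high, lying on the bench left of the plate and trays. Leave alone.
- chipping_hammer: Chipping hammer, 260 mm long, 26 mm high, lying on the bench right of the plate and trays. Leave alone.
- spray_can: Yellow spray can with a red cap, 65 mm across, 188 mm high, standing on the bench to the right, near side. Leave alone.

How it is judged:
By the outcome, as a careful person would: the job done as asked, in the order asked, and still so for the second after the job is handed in, with the robot touching nothing.
It also fails if it takes over 61 s, if anything falls off the work surface, if the arm or the gripper's body presses on something with over 40 N, if the wrist force passes 120 N, or if a joint passes its speed limit or range.

## Working session

There is one attempt and no reset: what is moved stays moved. The work goes in short steps, Python scripts to look and compute and a shell command to move; the robot and the scene stay as the last step left them, time stands still between calls to the robot, and variables do not carry over. Pictures are saved under pics/ and viewed, at most 10 in all, crops included, and the job is handed in when it is done.

```bash
mkdir -p pics; cat > h.py <<'E'
import numpy as np, cv2, pickle
from workcell import status, optics, ctrl
def snap(name, fn):
    im=optics.get_image(name); pickle.dump(im,open(fn+'.pkl','wb'))
    cv2.imwrite('pics/'+fn+'.png', im['frame'][:,:,::-1]); return im
def px2w(im,u,v,z):
    R=cv2.Rodrigues(np.array(im['rvec'],float))[0]; t=np.array(im['tvec'],float).ravel()
    d=R.T@np.array([(u-im['cx'])/im['fx'],(v-im['cy'])/im['fy'],1]); c=-R.T@t
    return (c+d*(z-c[2])/d[2])[:2]
E
python3 - <<'E'
from h import *
im=snap('top','top1'); im2=snap('scene','scene1')
o=status.get_obs(); print(o['ee_pos'],o['orientation'],o['t'],o['width'],ctrl.tcp_to_tips)
E
```

```text
[173.01838551 600.08954816 240.97783855] [-4.39574590e-01 -3.11046510e+00  2.09682787e-03] 0.1 88.16945144064796 19.0
```

View pics/top1.png

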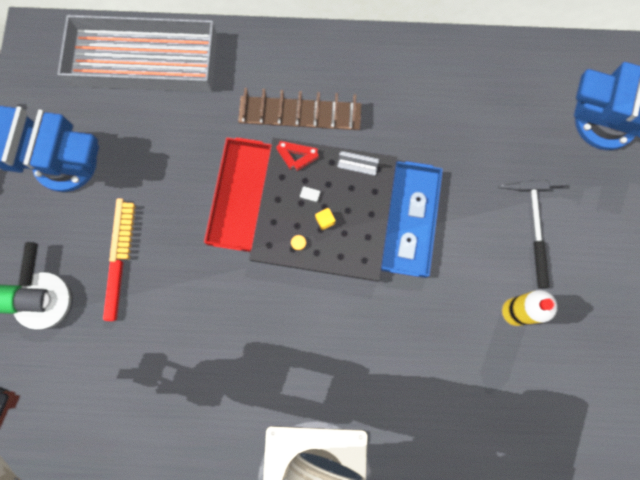

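View pics/scene1.png

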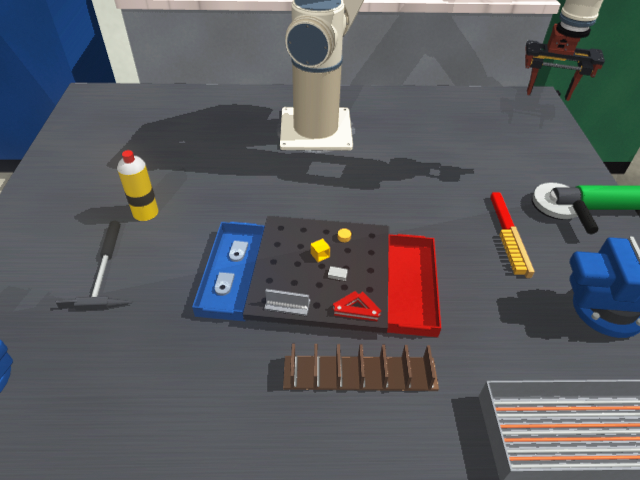

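The scrap tray (red) is on the left (+y), and the blue tray is on the right. On the plate in the top view: round at about (299,243), tube (326,219), bar (310,194), magnet (297,155) and tee (358,163). I'll enlarge this area.

```bash
python3 - <<'E'
from h import *
im=cv2.imread('pics/top1.png')[130:285,200:405]
cv2.imwrite('pics/c1.png',cv2.resize(im,None,fx=3.8,fy=3.8,interpolation=cv2.INTER_CUBIC))
E
```

```text
(no output)
```

View pics/c1.png

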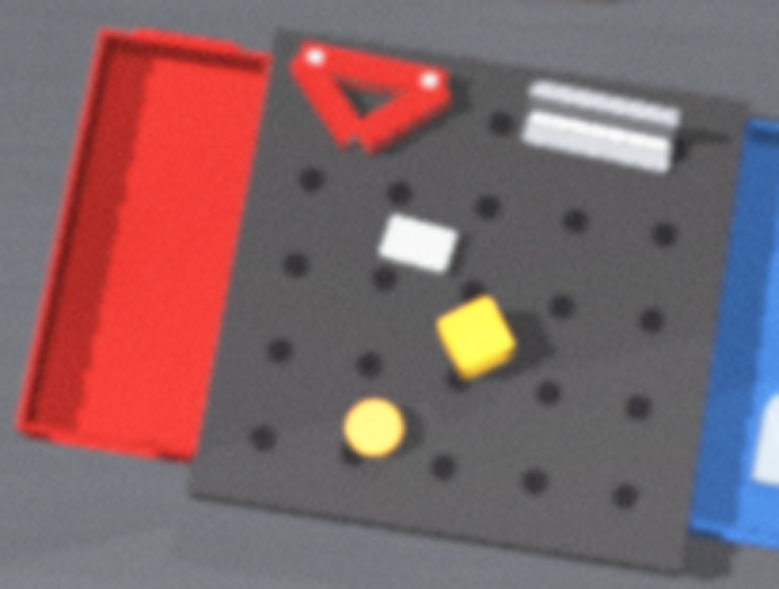

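```bash
cat >> h.py <<'E'
def plate(im,P,s,ox,oy):
    f=lambda p,z: px2w(im,p[0]/s+ox-.37,p[1]/s+oy-.37,z)
    return f
E
python3 - <<'E'
from h import *
im=pickle.load(open('top1.pkl','rb'))
f=plate(im,0,3.8,200,130)
C=[f(p,40) for p in [(277,30),(747,102),(685,572),(190,495)]]  # x+y+, x+y-, x-y-, x-y+
TL,TR,BR,BL=C; c=np.mean(C,axis=0)
xa=(TL+TR-BL-BR); ya=(TL+BL-TR-BR); 
a=np.arctan2(xa[1],xa[0]); b=np.arctan2(-ya[0],ya[1]); print(c,a,b,np.linalg.norm(xa)/2,np.linalg.norm(ya)/2)
y=(a+b)/2; R=np.array([[np.cos(y),-np.sin(y)],[np.sin(y),np.cos(y)]])
print(C)
for n,p,z in [('bar',(418,243),52),('tube',(476,334),72),('round',(374,427),56),('magtip',(358,152),58),('magL',(292,70),58),('teenear',(670,172),46),('tray',(18,430),34),('tray',(100,30),34),('hole',(262,437),40),('hole',(312,180),40),('hole',(625,496),40),('hole',(664,234),40),('bc',(378,252),52),('bc',(447,272),52),('bc',(458,232),52),('bc',(393,214),52)]:
    w=f(p,z); print(n,w.round(1),(R.T@(w-c)).round(1))
E
```

```text
[602.76440932   4.45888161] -0.11059885109743799 -0.11552684828164465 298.65531806239505 298.0169940267416
[array([768.72312217, 135.68967345]), array([ 733.63628396, -159.73554681]), array([ 437.54010363, -127.37716004]), array([471.15812753, 169.25855984])]
bar [630.   40.1] [23.1 38.5]
tube [569.5   2.4] [-32.8  -5.8]
round [514.1  60.7] [-94.5  45.8]
magtip [684.4  79.3] [72.7 83.6]
magL [735.7 122.8] [118.7 132.6]
teenear [ 683.8 -112.3] [  93.7 -106.9]
tray [507.5 276.8] [-125.4  259.9]
tray [766.4 247.9] [135.1 260.3]
hole [508.3 128.5] [-107.9  112.6]
hole [671.2 108. ] [ 56.3 110.6]
hole [481.7 -90.6] [-109.6 -108.1]
hole [ 645.8 -110.1] [  55.7 -108.9]
bc [623.3  64.1] [13.7 61.6]
bc [612.5  21.7] [ 7.7 18.2]
bc [638.   16.2] [33.7 15.6]
bc [647.7  56.3] [38.8 56.5]
```

```bash
cat >> h.py <<'E'
from scipy.spatial.transform import Rotation as Ro
c=np.array([602.8,4.5]); yaw=-0.113
Rp=np.array([[np.cos(yaw),-np.sin(yaw)],[np.sin(yaw),np.cos(yaw)]])
def tgt(px,py,z,sgn=1):   # tool x along plate +y*sgn, tool z down
    w=c+Rp@[px,py]; x=np.r_[Rp@[0,sgn],0]; zz=np.array([0,0,-1.]); y=np.cross(zz,x)
    return np.r_[w,z],Ro.from_matrix(np.c_[x,y,zz])
def rel(p,r,o=None):
    o=o or status.get_obs(); R0=Ro.from_rotvec(o['orientation'])
    return R0.inv().apply(p-o['ee_pos']).round(1),(R0.inv()*r).as_rotvec().round(4)
E
python3 - <<'E'
from h import *
o=status.get_obs(); print(o['qpos'],Ro.from_rotvec(o['orientation']).as_matrix().round(3))
for s in (1,-1): print(rel(*tgt(23,-8,130,s)))
E
```

```text
[ 1.27103064e+00  4.23773243e-01  1.63060353e+00  5.82222936e-06
  1.08856882e+00 -1.89854166e-02] [[-0.961  0.277 -0.   ]
 [ 0.277  0.961 -0.001]
 [ 0.    -0.001 -1.   ]]
(array([-602. , -457.1,  111.6]), array([-1.100e-03,  9.000e-04,  1.403e+00]))
(array([-602. , -457.1,  111.6]), array([-1.0000e-03, -1.2000e-03, -1.7386e+00]))
```

```bash
python3 -m inch '[[[-20,-15,0,0,0,0.05,16],[-55,-42,0,0,0,0.13,16],[-95,-72,10,0,0,0.23,16],[-135,-103,20,0,0,0.32,16],[-175,-133,30,0,0,0.41,16],[-215,-163,40,0,0,0.5,16],[-255,-194,50,0,0,0.59,16],[-295,-224,60,0,0,0.68,16],[-335,-254,70,0,0,0.78,16],[-375,-285,80,0,0,0.87,16],[-415,-315,90,0,0,0.97,16],[-455,-345,100,0,0,1.06,16],[-495,-376,106,0,0,1.15,16],[-535,-406,110,0,0,1.25,16],[-570,-433,112,0,0,1.33,16],[-590,-448,112,0,0,1.38,16],[-602,-457,112,0,0,1.403,16],[-602,-457,112,0,0,1.403,16],[-602,-457,112,0,0,1.403,16],[-602,-457,112,0,0,1.403,16]]]'
python3 - <<'E'
from h import *
print(rel(*tgt(23,-8,64)),status.get_obs()['width']); snap('wrist','w1')
E
```

```text
t: 2.1
ee_pos: [623.8, -3.9, 129.6]
orientation: [-2.34, -2.094, 0.001]
ft_force: [0.3, 1.2, 0.6]
width: 13.9
grasp_force: 0.0
(array([-2.1,  1.3, 65.6]), array([-0.0012, -0.0001,  0.0023])) 13.935556598111695
```

View pics/w1.png

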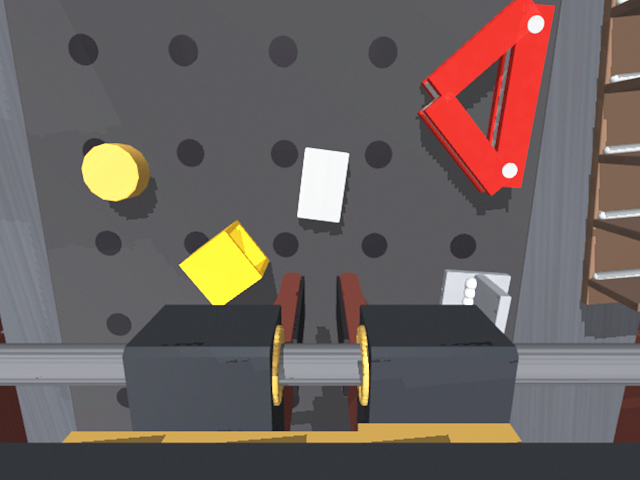

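The wrist view shows the bar at (323,185), lined up between the fingers (gap centre about 320), with the tube clear to the left and the magnet clear to the right. I'll descend and push the bar.

```bash
python3 -m inch '[[[-2,1,25,0,0,0,16],[-2,1,50,0,0,0,16],[-2,1,62,0,0,0,16],[-2,1,65,0,0,0,16],[0,1,65,0,0,0,16],[6,1,65,0,0,0,16],[14,1,65,0,0,0,16],[24,1,65,0,0,0,16],[36,1,65,0,0,0,16],[48,1,65,0,0,0,16],[60,1,65,0,0,0,16],[72,1,65,0,0,0,16],[84,1,65,0,0,0,16],[96,1,65,0,0,0,16],[108,1,65,0,0,0,16],[120,1,65,0,0,0,16],[132,1,65,0,0,0,16],[144,1,65,0,0,0,16],[156,1,65,0,0,0,16],[164,1,65,0,0,0,16]]]'
python3 - <<'E'
from h import *
print(rel(*tgt(23,156,64))); snap('top','top2')
a=pickle.load(open('top2.pkl','rb'))['frame'][130:285,200:405,::-1]
cv2.imwrite('pics/c2.png',cv2.resize(a,None,fx=3.8,fy=3.8))
E
```

```text
t: 4.15
ee_pos: [644.5, 158.7, 64.6]
orientation: [-2.343, -2.093, -0.0]
ft_force: [-0.9, -0.6, -0.5]
width: 13.8
grasp_force: 0.0
(array([-2. , -1.1,  0.6]), array([ 0.0001, -0.0002,  0.0005]))
```

View pics/c2.png

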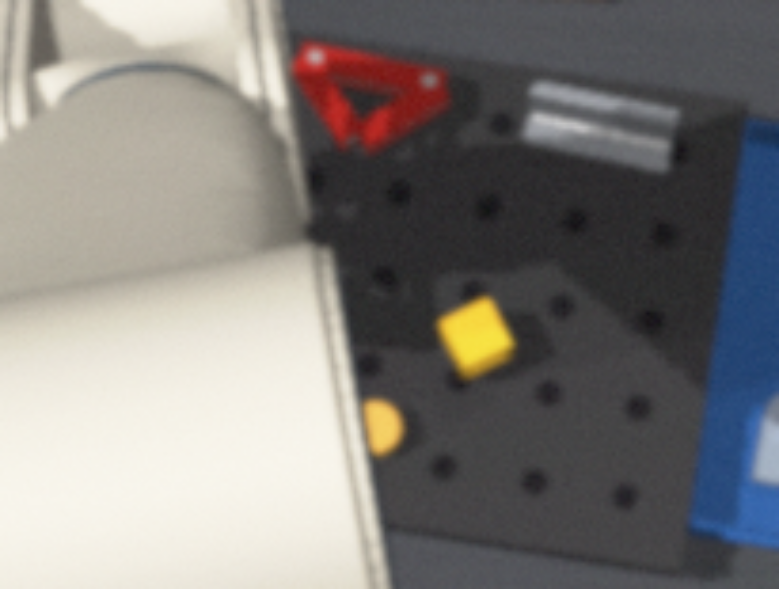

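The magnet, tee, tube and round are where they were, and the bar is off the plate's visible area. Next is the round slug.

```bash
python3 -m inch '[[[0,0,-25,0,0,0,16],[0,0,-60,0,0,0,16],[-20,-15,-65,0,0,0,16],[-55,-42,-65,0,0,0,16],[-95,-75,-65,0,0,0,16],[-130,-102,-65,0,0,0,16],[-148,-115,-65,0,0,0,16],[-153,-119,-65,0,0,0,16],[-153,-119,-65,0,0,0,16]]]'
python3 - <<'E'
from h import *
print(rel(*tgt(-94.5,5,64))); snap('wrist','w2')
E
```

```text
t: 5.1
ee_pos: [509.2, 18.5, 130.0]
orientation: [2.344, 2.091, 0.001]
ft_force: [-0.1, 0.3, -0.2]
width: 14.1
grasp_force: 0.0
(array([ 1.7,  0. , 66. ]), array([ 0.0007, -0.0002, -0.0013]))
```

View pics/w2.png

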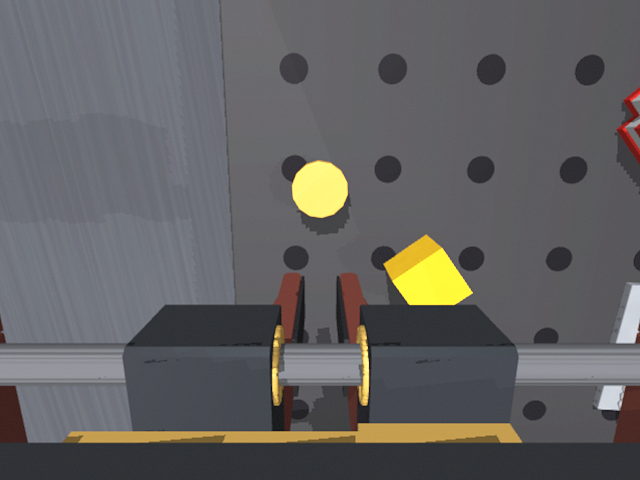

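The slug is at (320,189), centred on the fingers, and the tube is clear to the right. I'll push it.

```bash
python3 -m inch '[[[0,0,25,0,0,0,16],[0,0,50,0,0,0,16],[0,0,62,0,0,0,16],[0,0,65,0,0,0,16],[2,0,65,0,0,0,16],[7,0,65,0,0,0,16],[14,0,65,0,0,0,16],[24,0,65,0,0,0,16],[35,0,65,0,0,0,16],[46,0,65,0,0,0,16],[57,0,65,0,0,0,16],[68,0,65,0,0,0,16],[79,0,65,0,0,0,16],[90,0,65,0,0,0,16],[101,0,65,0,0,0,16],[112,0,65,0,0,0,16],[123,0,65,0,0,0,16],[134,0,65,0,0,0,16],[145,0,65,0,0,0,16],[155,0,65,0,0,0,16]]]'
python3 - <<'E'
from h import *
print(rel(*tgt(-33,-54,130)))
E
```

```text
t: 7.15
ee_pos: [526.5, 173.9, 64.6]
orientation: [-2.343, -2.093, -0.0]
ft_force: [0.0, -0.6, -1.3]
width: 13.9
grasp_force: 0.0
(array([-213.7,   61.9,  -65.4]), array([-0.    , -0.0001,  0.0001]))
```

```bash
python3 -m inch '[[[0,0,-25,0,0,0,16],[0,0,-60,0,0,0,16],[-20,6,-65,0,0,0,16],[-55,16,-65,0,0,0,16],[-95,28,-65,0,0,0,16],[-135,40,-65,0,0,0,16],[-175,52,-65,0,0,0,16],[-203,60,-65,0,0,0,16],[-214,62,-65,0,0,0,16],[-214,62,-65,0,0,0,16]]]'
python3 - <<'E'
from h import *
print(rel(*tgt(-33,-54,64))); snap('wrist','w3')
E
```

```text
t: 8.15
ee_pos: [563.9, -47.6, 129.6]
orientation: [-2.346, -2.09, 0.0]
ft_force: [0.1, 0.8, -0.4]
width: 14.1
grasp_force: 0.0
(array([ 2.1, -0.3, 65.6]), array([-0.0001, -0.0001, -0.0022]))
```

View pics/w3.png

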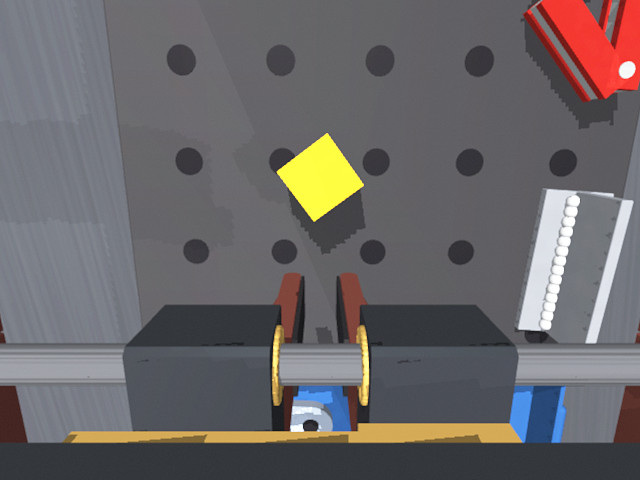

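The tube is at (320,178), centred with one corner facing the finger gap; the tee is well to the right. I'll push it.

```bash
python3 -m inch '[[[0,0,25,0,0,0,16],[0,0,50,0,0,0,16],[0,0,62,0,0,0,16],[0,0,65,0,0,0,16],[4,0,65,0,0,0,16],[10,0,65,0,0,0,16],[18,0,65,0,0,0,16],[28,0,65,0,0,0,16],[40,0,65,0,0,0,16],[52,0,65,0,0,0,16],[64,0,65,0,0,0,16],[76,0,65,0,0,0,16],[88,0,65,0,0,0,16],[100,0,65,0,0,0,16],[112,0,65,0,0,0,16],[124,0,65,0,0,0,16],[136,0,65,0,0,0,16],[148,0,65,0,0,0,16],[160,0,65,0,0,0,16],[172,0,65,0,0,0,16]]]' && python3 -m inch '[[[12,0,0,0,0,0,16],[24,0,0,0,0,0,16],[36,0,0,0,0,0,16],[43,0,0,0,0,0,16],[43,0,0,0,0,0,16],[43,0,-20,0,0,0,16],[43,0,-60,0,0,0,16],[20,-10,-100,0,0,0,16],[-20,-40,-120,0,0,0,16],[-60,-80,-130,0,0,0,16],[-100,-120,-130,0,0,0,16],[-140,-150,-130,0,0,0,16],[-150,-160,-130,0,0,0,16],[-150,-160,-130,0,0,0,16]]]'
python3 - <<'E'
from h import *
snap('scene','scene2'); a=cv2.imread('pics/scene2.png')[190:350,180:460]
cv2.imwrite('pics/c3.png',cv2.resize(a,None,fx=2.8,fy=2.8,interpolation=cv2.INTER_CUBIC)); 
E
```

```text
t: 10.2
ee_pos: [583.3, 125.1, 64.6]
orientation: [-2.343, -2.092, 0.0]
ft_force: [0.3, 0.2, 1.0]
width: 14.0
grasp_force: 0.5
t: 11.6
ee_pos: [403.6, -8.8, 194.5]
orientation: [-2.345, -2.088, 0.003]
ft_force: [0.6, 0.4, 0.0]
width: 14.1
grasp_force: 0.0
```

View pics/c3.png

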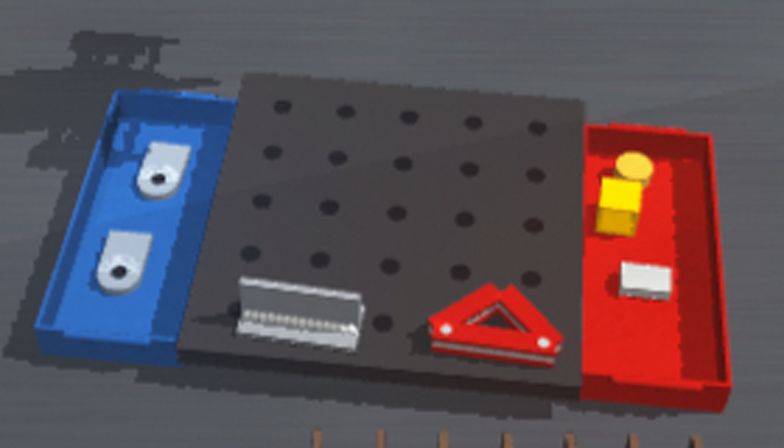

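All three offcuts lie in the red tray: slug at (634,167), tube (619,205) and bar (645,280). The tee, magnet and lugs haven't moved, and the arm is clear.

```bash
python3 -c "from workcell import ctrl; print(ctrl.close_job())"
```

```text
the job is handed in; nothing more can be done
None
```

I pushed the bar, slug and tube over the plate's edge into the red scrap tray without lifting any of them; in the final picture the T-joint coupon, magnetic square and lugs were where they started, and I handed the job in at about 12 s of the 61 s limit.

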